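# Finish a broken-chocolate centrepiece

## Robot

A 7-joint arm with a two-finger parallel gripper is mounted at the origin on the work surface. World frame = base frame: x ahead of the robot, y to its left, z up, the work surface at z = 0. Lengths are in m, angles in rad, forces in N, time in s.
With the tool pointing down it reaches from about 0.425 to 0.925 m from the base axis. Payload 6.8 kg.
Tool frame: the origin (TCP) lies midway between the tips of the shut fingers; the grasp point (between the pads) lies 19 mm behind it; z points along the fingers, y is the line along which they close (so a half turn about z gives the same grasp; the last joint's range is limited). The gripper opens to 85 mm and grips with 20 to 120 N. Pads are 22 mm wide; open, the fingers measure 114 mm over their backs; the gripper's body (76 mm by 85 mm) begins 54 mm behind the grasp point. The pads swing forward as they close: fully open they stand 13 mm farther back than shut.
Start: joints at [1.22, 0.477, 0.022, 1.555, -0.011, 1.109, -0.083], TCP at [0.162, -0.655, 0.231] pointing down, gripper open.
Joint ranges: [-2.96, 2.96], [-0.34, 2.1], [-1.41, 1.46], [0.24, 2.44], [-1.37, 4.51], [0.17, 1.92], [-2.96, 2.96]. Speed limits (rad/s): [2.39, 2.39, 3.14, 3.14, 3.14, 3.14, 3.14].

## Interface

Orientations are given as a unit quaternion [w, x, y, z].
In Python, from station import * gives the robot as it stands.
- The arm moves only by the shell command python3 -m creep 'ROWS' [FORCE]. ROWS is JSON, a list of rows, each a list of 7 numbers: the gripper command: -1 is shut, 1 is fully open, values between are in proportion, then the shift along the world's x, y, z in mm, then the turn, a rotation vector about the world's x, y, z in rad. A call has 1 to 5 rows; each row shifts and turns the commanded pose from where the row before left it; what a row does not reach is not made up. A row lasts 1/8 s, in which the tool goes at most 62.5 mm and 10.7 degrees, less where a joint would pass 70% of its speed; a pose out of reach is approached as far as the arm can. A call is refused whole if a number of a shift passes 62.5 or a number of a turn 0.188, either way. A call with a gripper value outside its range is refused whole. The fingers move at their own pace and stop on an object; FORCE is the grip in N (left out, the last holds). Time passes only in rows, so rows that do not move let the fingers close. It gives the time, the measured TCP pose, the force, the opening and the grip force at its end, in the units of the state.
- get_obs(): the state, without advancing time (a new reading comes with each control period).
- read_camera(name): name is "scene" or "top" or "wrist"; returns (picture, depth): 420x560x3 uint8, red, green, blue; 420x560 float32, m along the optical axis (not along the pixel's ray), 0 where there is no reading.
- camera_params(name): a dict with "intrinsics" (3x3 intrinsics, pixels), "k1" (the pictures are not rectified: a ray, as slopes to the right and down, at radius r is drawn at 1 + k1 r^2 times it, then the intrinsics apply), "cam_to_world" (4x4, takes a point from camera to world coordinates); the wrist camera has in their place "mount" (4x4, takes a point from camera to tool coordinates, whose origin is the TCP and whose axes are the flange's). Camera axes: x right, y up, looking along -z (the intrinsics and any distortion apply to the point x, -y, -z); pixel columns grow to the right and rows downward; lengths in m; the calibration is good to about 2 mm. A picture is of the moment at which its call begins: read the wrist's pose just before it. camera_params takes no time and is no camera call.
- hand_in(): hands the job in; it is judged then, once.
The state is a dict: "t": time; "q": joint angles; "joint_vel": joint speeds; "joint_torque": joint torques, N m; "eef_pos": TCP position; "tool_rot": TCP orientation; "contact_force": force on the tool from outside, world axes, zero at the start; "torque": the same for the moment, N m; "gripper_width": opening from 0.0 (shut) to 1.0 (fully open); "grasp_force": force on a finger pad.
Only numpy, scipy, OpenCV 4.12 (cv2) and the standard library are available. Lean on these libraries where they do the work, as an engineer would, in place of code of your own. Each camera call takes 0.05 s, during which the arm holds its last target. There are 200 camera calls.

## Task

Finish the showpiece of broken chocolate on the marble board: lay the long wedge-shaped lump on the sloping top of the big lump, turned so that its thick end lies over the low side and the two slopes cancel, then stand the peaked lump on top of it, peak upward and upright. Set the lumps down gently rather than dropping them, and let go, so that the tower stands by itself. Leave the big lump where it lies and do not disturb the other things on the table.

Things in the scene. Friction and masses are not known exactly. Their poses are not given: they have to be found in the camera images.
- board: White marble slab, 250 x 200 x 15 mm, fixed, flat on the steel table. Origin: centre of its underside, so its top is 15 mm above the origin. x along its 250 mm side, z up.
- base_lump: Big dark-chocolate lump, about 158 x 127 mm, irregular outline, loose (1.1 kg) on the marble board. Origin: middle of its flat underside, z up. Its top is one flat face, about 125 x 95 mm, centred over the origin, sloping 10 degrees DOWN towards its own +x and level along y: 55 mm above the origin at the middle, 66 mm at x = -60, 44 mm at x = +60 mm.
- base_top (a point): The middle of the big lump's sloping top face (55 mm above its underside); axes as base_lump.
- wedge_lump: Long wedge-shaped dark-chocolate lump, 115 x 58 mm (x, y), about 0.32 kg, loose on its flat underside (x -48 to 48, y -26 to 26 mm). Origin: middle of underside, z up. Long sides y = -29 and +29 mm are parallel and upright: grip there. Flat top rises 10 degrees towards its +x, the thick end: 34 mm high at x = -45, 42 in the middle, 50 at x = +45. Laid with its x along the big lump's x, its top is level.
- wedge_top (a point): The middle of the wedge lump's sloping top face (42 mm above its underside); axes as wedge_lump.
- peak_lump: Peaked dark-chocolate lump, 80 mm long (x), 48 wide (y), 73 high, about 0.19 kg, loose on the table on its flat underside (x -33 to 33, y -21 to 21 mm). Origin: middle of the underside, z up to the peak. Long sides y = -24 and +24 mm are parallel and upright from z = 4 to 34 mm: grip there; above, it narrows to the peak. Centre of mass over the origin.
- shard: Bystander: flat loose shard of the same chocolate, about 105 x 75 mm, 14 mm thick, not part of the tower. Origin at its underside.
- bowl: Bystander: white mixing bowl, rim 170 mm across, 85 mm high. Origin at its underside.
- brush: Bystander: pastry brush, 200 mm, lying. Origin at its underside.
- palette: Bystander: spatula with black handle, 240 mm, lying. Origin at its underside.
- jar: Bystander: amber glass jar with steel cap, 72 mm across, 100 mm high. Origin at its underside.
- cup: Bystander: white cup, 76 mm across, 75 mm high. Origin at its underside.
- tin: Bystander: closed tin with a pale label, 74 mm across, 90 mm high. Origin at its underside.
There are look-alikes about, which are no part of the job. What is shaped like the base_lump but blue or purple is not meant. Leave any purple or red look-alike of the peak_lump alone.

How it is judged:
By the outcome, as a careful person would: the job done as asked, in the order asked, and still so for the second after the job is handed in, with the robot touching nothing.
It also fails if it takes over 59 s, if anything falls off the work surface, if the arm or the gripper's body presses on something with over 40 N, if the wrist force passes 120 N, or if a joint passes its speed limit or range.

## Working session

There is one attempt and no reset: what is moved stays moved. The work goes in short steps, Python scripts to look and compute and a shell command to move; the robot and the scene stay as the last step left them, time stands still between calls to the robot, and variables do not carry over. Pictures are saved under pics/ and viewed, at most 10 in all, crops included, and the job is handed in when it is done.

```bash
mkdir -p pics; ls
cat > h.py <<'E'
from station import *
import numpy as np, cv2
def snap(n,fn):
    o=get_obs(); im,d=read_camera(n); cv2.imwrite('pics/'+fn+'.png',im[:,:,::-1]); np.savez('pics/'+fn+'.npz',im=im,d=d,p=o['eef_pos'],q=o['tool_rot']); return im,d
E
python3 - <<'E'
from h import *
o=get_obs();print(o)
snap('top','top0');snap('scene','scene0')
for n in('top','scene','wrist'):print(n,camera_params(n))
E
```

```text
pics
{'t': 0.0, 'q': array([ 1.21988627,  0.4778258 ,  0.02233029,  1.55645101, -0.01147989,
        1.10930068, -0.08310835]), 'joint_vel': array([-0.00089597,  0.00187215,  0.00056181,  0.00127254, -0.00011487,
        0.00084736, -0.00045107]), 'joint_torque': array([-2.02699408e-05, -5.96443391e+01,  1.60800867e+00, -2.81196338e+01,
        1.24495814e-02,  9.18635807e-03,  1.18460378e-06]), 'eef_pos': array([ 0.16213348, -0.65462658,  0.2303085 ]), 'tool_rot': array([-9.09146481e-04,  9.92637176e-01,  1.21122153e-01, -1.87819810e-04]), 'contact_force': array([-0.4906949 ,  0.06580298,  0.561026  ]), 'torque': array([-0.02239323, -0.01031252,  0.04275514]), 'grasp_force': 0.0, 'gripper_width': 0.9992843251587845}
top {'intrinsics': array([[539.73529655,   0.        , 274.26504485],
       [  0.        , 539.73529655, 203.72320646],
       [  0.        ,   0.        ,   1.        ]]), 'k1': -0.04994738949501826, 'cam_to_world': array([[-0.02489528,  0.99134543, -0.12889707,  0.34279792],
       [-0.99957381, -0.02665091, -0.01191328,  0.00332674],
       [-0.0152454 ,  0.12854555,
[... 411 characters left out ...]
476866, -0.60109911],
       [ 0.01931917,  0.80461543,  0.59348192,  0.76643534],
       [ 0.        ,  0.        ,  0.        ,  1.        ]])}
wrist {'intrinsics': array([[324.41376116,   0.        , 284.67741195],
       [  0.        , 324.41376116, 209.51194724],
       [  0.        ,   0.        ,   1.        ]]), 'k1': -0.04450119980175777, 'mount': array([[ 9.26576029e-04,  9.66073774e-01,  2.58264602e-01,
         6.55617818e-02],
       [ 9.99999559e-01, -9.34316305e-04, -9.27620034e-05,
        -7.59549835e-04],
       [ 1.51685889e-04,  2.58264574e-01, -9.66074214e-01,
        -1.41996470e-01],
       [ 0.00000000e+00,  0.00000000e+00,  0.00000000e+00,
         1.00000000e+00]])}
```

View pics/top0.png

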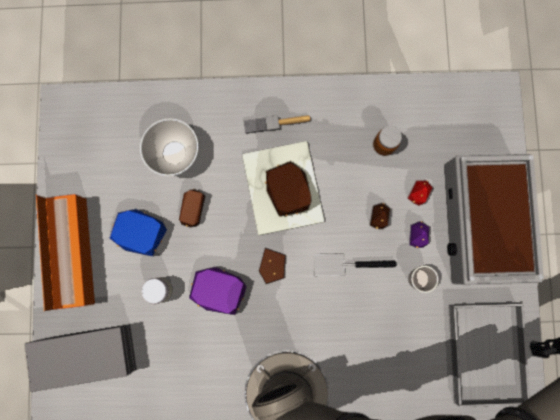

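View pics/scene0.png

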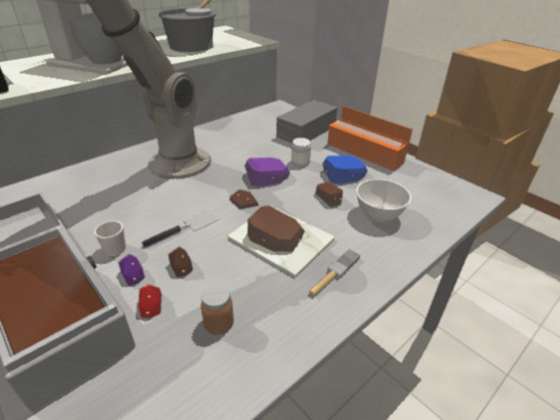

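The top view shows the base lump at (289,188) on the marble. Its look-alikes are blue (138,232) and purple (218,291). The brown wedge is at (192,208), with the flat shard at (272,266) as another brown piece. The dark peak is at (380,216), with look-alikes in purple (420,234) and red (420,192). I choose the brown ones at (289,188), (192,208) and (380,216), and will check them in a close crop with height data.

```bash
cat >> h.py <<'E'
def world(fn,n):
    z=np.load('pics/'+fn+'.npz'); d=z['d']; c=camera_params(n); K=c['intrinsics']
    if 'cam_to_world' in c: T=c['cam_to_world']
    else:
        from scipy.spatial.transform import Rotation as R
        q=z['q'];W=np.eye(4);W[:3,:3]=R.from_quat([q[1],q[2],q[3],q[0]]).as_matrix();W[:3,3]=z['p'];T=W@c['mount']
    v,u=np.mgrid[:d.shape[0],:d.shape[1]].astype(float)
    uv=cv2.undistortPoints(np.stack([u.ravel(),v.ravel()],1)[:,None],K,np.array([c['k1'],0,0,0.]))[:,0]
    P=np.stack([uv[:,0],-uv[:,1],-np.ones(len(uv))],1)*d.ravel()[:,None]
    return (P@T[:3,:3].T+T[:3,3]).reshape(*d.shape,3), z['im'], d
E
python3 - <<'E'
from h import *
P,im,d=world('top0','top')
for nm,(u,v,r) in dict(base=(289,188,32),wedge=(192,208,26),peak=(380,216,18)).items():
    s=np.s_[v-r:v+r,u-r:u+r]; p=P[s].reshape(-1,3); c=im[s].reshape(-1,3).astype(int)
    zt=.022 if nm!='base' else .03
    m=(p[:,2]>zt)&(p[:,2]<.15)&(d[s].ravel()>0)
    p=p[m]; box=cv2.minAreaRect((p[:,:2]*1000).astype(np.float32))
    print(nm,m.sum(),'rect',box,'z',p[:,2].min(),p[:,2].max())
    A=np.c_[p[:,:2]-p[:,:2].mean(0),np.ones(len(p))]
    k=np.ones(len(p),bool)
    for _ in range(8):
        x=np.linalg.lstsq(A[k],p[k,2],rcond=None)[0]; k=abs(A@x-p[:,2])<.003
    print('  plane',x,'ang',np.degrees(np.arctan(np.hypot(*x[:2]))),'down dir',np.degrees(np.arctan2(-x[1],-x[0])),'centroid',p[:,:2].mean(0),'inl centroid',p[k].mean(0),k.sum())
print('table z',[P[v,u] for u,v in((340,230),(225,180),(255,170),(315,215))])
a=cv2.resize(im[140:320,80:450],None,fx=2,fy=2,interpolation=3); cv2.imwrite('pics/crop1.png',a[:,:,::-1])
E
```

```text
base 1915 rect ((589.8296508789062, -19.26221466064453), (158.14892578125, 124.34312438964844), 13.726305961608887) z 0.030376664065534298 0.09002084320581472
  plane [-0.15610553 -0.0797512   0.068839  ] ang 9.942779863075295 down dir 27.061583937656728 centroid [ 0.58520774 -0.01918766] inl centroid [ 0.58852547 -0.02152706  0.06862524] 964
wedge 700 rect ((544.6959838867188, 266.49749755859375), (58.997249603271484, 111.38130950927734), 77.2415771484375) z 0.02200780052055218 0.0579172928048346
  plane [ 0.17601261 -0.00763342  0.04082661] ang 9.991724465488005 down dir 177.5167176313824 centroid [0.54244151 0.26555077] inl centroid [0.54205621 0.265227   0.04078498] 380
peak 369 rect ((505.6990051269531, -287.14739990234375), (48.64973831176758, 72.87802124023438), 80.14458465576172) z 0.02288009259299706 0.07826557831007341
  plane [ 0.02655336 -0.32185083  0.04572185] ang 17.89756801191993 down dir 94.71633863150797 centroid [ 0.50260018 -0.28440469] inl centroid [ 0.50423786 -0.28064038  0.04447249] 74
table z [array([ 0.46680405, -0.17036423,  0.00243782]), array([ 0.62763368,  0.16960922, -0.00375555]), array([0.65220193, 0.07744989, 0.0146346 ]), array([ 0.51197407, -0.09692716,  0.01663095])]
```

View pics/crop1.png

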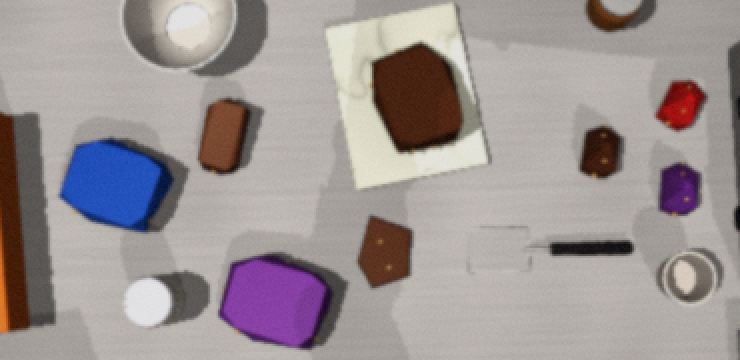

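The crop confirms the choice: brown base on the marble at crop (417,97), wedge at (223,135), dark peak at (600,152). Their heights and sizes match the description. I'll move over the base for a close look at its slope direction.

```bash
python3 -m creep '[[1,20,30,20,0,0,0],[1,30,45,20,0,0,0],[1,30,48,20,0,0,0],[1,30,48,20,0,0,0],[1,30,48,20,0,0,0]]' && python3 -m creep '[[1,30,50,10,0,0,0],[1,30,50,10,0,0,0],[1,30,50,10,0,0,0],[1,30,50,0,0,0,0],[1,30,50,0,0,0,0]]' && python3 -m creep '[[1,30,50,0,0,0,0],[1,30,50,0,0,0,0],[1,30,50,0,0,0,0],[1,30,20,0,0,0,0],[1,0,0,0,0,0,0]]'
```

```text
t: 0.72
eef_pos: [0.303, -0.4343, 0.3316]
tool_rot: [-0.0, 0.993, 0.121, -0.0]
contact_force: [0.6, -0.2, 0.7]
gripper_width: 0.999
grasp_force: 0.0
t: 1.35
eef_pos: [0.4528, -0.1845, 0.3613]
tool_rot: [0.0, 0.993, 0.121, 0.0]
contact_force: [0.8, -0.4, -0.6]
gripper_width: 1.001
grasp_force: 0.0
t: 1.98
eef_pos: [0.5732, -0.0137, 0.3603]
tool_rot: [-0.001, 0.992, 0.123, -0.001]
contact_force: [0.2, -0.4, -0.5]
gripper_width: 1.0
grasp_force: 0.0
```

```bash
python3 - <<'E'
from h import *
snap('wrist','w_base')
E
python3 -m creep '[[1,-5,50,-10,0,0,-0.1],[1,-5,55,-10,0,0,-0.12],[1,-5,55,-10,0,0,-0.12],[1,-5,55,-10,0,0,-0.12],[1,-5,55,-10,0,0,0]]' && python3 -m creep '[[1,-4,10,-10,0,0,0],[1,0,0,0,0,0,0]]'
python3 - <<'E'
from h import *
snap('wrist','w_wedge')
a=np.hstack([cv2.imread('pics/w_base.png'),cv2.imread('pics/w_wedge.png')]); cv2.imwrite('pics/w2.png',cv2.resize(a,(800,300),interpolation=cv2.INTER_AREA))
E
```

```text
t: 2.65
eef_pos: [0.5471, 0.2532, 0.3111]
tool_rot: [0.001, 0.994, -0.11, 0.0]
contact_force: [1.0, 0.6, 0.2]
gripper_width: 1.0
grasp_force: 0.0
t: 2.9
eef_pos: [0.5426, 0.2624, 0.3004]
tool_rot: [0.001, 0.994, -0.108, -0.001]
contact_force: [-0.8, 0.2, 1.2]
gripper_width: 0.999
grasp_force: 0.0
```

View pics/w2.png

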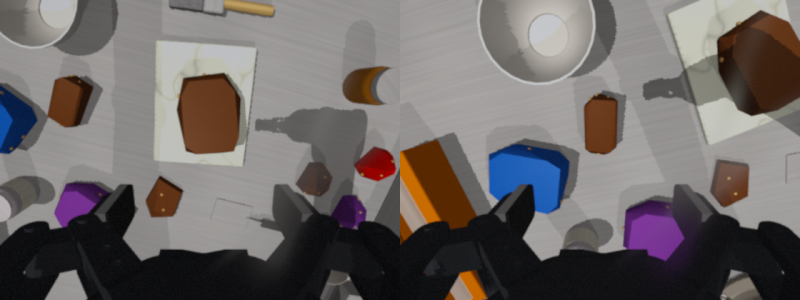

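Left (base): the base lump's top face is at display (209,115), on marble. Right (wedge): the wedge is at display (600,125), nearly aligned with the tool. Next I fit planes and outlines from the depth.

```bash
cat >> h.py <<'E'
def face(fn,u,v,r,zmin,zmax,n='wrist'):
    P,im,d=world(fn,n); s=np.s_[max(v-r,0):v+r,max(u-r,0):u+r]; p=P[s].reshape(-1,3)
    c=im[s].reshape(-1,3).astype(int)
    m=(p[:,2]>zmin)&(p[:,2]<zmax)&(d[s].ravel()>0); m&=(c[:,0]<170)
    q=p[m]; print(fn,'sil rect',cv2.minAreaRect((q[:,:2]*1000).astype(np.float32)),'z',q[:,2].min(),q[:,2].max())
    c0=q[:,:2].mean(0);A=np.c_[q[:,:2]-c0,np.ones(len(q))]; k=np.hypot(*(q[:,:2]-c0).T)<.025
    for i in range(10):
        x=np.linalg.lstsq(A[k],q[k,2],rcond=None)[0]; res=A@x-q[:,2]; k=abs(res)<.0025
    t=q[k]; M=np.zeros(p.shape[0],np.uint8);M[np.flatnonzero(m)[k]]=1
    print(' slope',np.degrees(np.arctan(np.hypot(*x[:2]))),'down',np.degrees(np.arctan2(-x[1],-x[0])),'n',k.sum(),'std',res[k].std())
    print(' face centroid',t.mean(0),'rect',cv2.minAreaRect((t[:,:2]*1000).astype(np.float32)))
    return q,t
E
python3 - <<'E'
from h import *
P,im,d=world('w_base','wrist'); print('marble',[P[v,u].round(4) for u,v in((232,70),(330,215),(235,200))],'table',P[300,230],P[100,180])
face('w_base',293,160,62,.03,.11)
face('w_wedge',280,173,50,.015,.08)
face('top0',192,208,26,.015,.08,'top')
E
```

```text
marble [array([0.6881, 0.0933, 0.0155]), array([ 0.5179, -0.0994,  0.0138]), array([0.5053, 0.0498, 0.0153])] table [0.33203616 0.0225348  0.01329598] [ 0.63037825  0.16327716 -0.00190961]
w_base sil rect ((589.95947265625, -17.839401245117188), (154.05601501464844, 124.81367492675781), 16.2348575592041) z 0.03268402824268818 0.08357594464657131
 slope 10.03180537292381 down 17.25243337902005 n 7595 std 0.0008566821662753555
 face centroid [ 0.58907832 -0.01956484  0.06922751] rect ((589.4598999023438, -19.628250122070312), (137.19854736328125, 105.7710952758789), 19.038312911987305)
w_wedge sil rect ((543.045166015625, 268.0681457519531), (58.157142639160156, 114.36112213134766), 77.34339904785156) z 0.015020213841005381 0.05115145419553929
 slope 10.008681798471468 down 167.32766313996993 n 3142 std 0.0008559259311944147
 face centroid [0.54449545 0.26754545 0.04168264] rect ((541.9541625976562, 268.594482421875), (57.237754821777344, 98.9052963256836), 77.00310516357422)
top0 sil rect ((543.4315185546875, 266.4175720214844), (59.207515716552734, 113.93437194824219), 77.69308471679688) z 0.01543294892802538 0.0579172928048346
 slope 10.13801842530563 down -178.62718357470047 n 333 std 0.0013614894232687681
 face centroid [0.54265748 0.26487777 0.0410529 ] rect ((542.8927612304688, 266.43634033203125), (57.12287902832031, 99.27604675292969), 76.7194595336914)
```

```bash
python3 -m creep '[[1,1,5,-40,0,0,-0.005],[1,0,0,-55,0,0,0],[1,0,0,-55,0,0,0],[1,0,0,-50,0,0,0],[1,0,0,-40,0,0,0]]' && python3 -m creep '[[1,0,0,-25,0,0,0],[1,0,0,-15,0,0,0],[1,0,0,-14,0,0,0],[1,0,0,0,0,0,0]]' && python3 -m creep '[[-1,0,0,0,0,0,0],[-1,0,0,0,0,0,0],[-1,0,0,0,0,0,0],[-1,0,0,0,0,0,0],[-1,0,0,0,0,0,0]]' 40
```

```text
t: 3.58
eef_pos: [0.5455, 0.2651, 0.0599]
tool_rot: [0.001, 0.994, -0.113, 0.0]
contact_force: [1.2, -0.3, -0.0]
gripper_width: 0.998
grasp_force: 0.0
t: 4.08
eef_pos: [0.5444, 0.268, 0.007]
tool_rot: [0.0, 0.994, -0.111, -0.0]
contact_force: [0.0, 0.2, -0.1]
gripper_width: 0.999
grasp_force: 0.0
t: 4.7
eef_pos: [0.5449, 0.2686, 0.0084]
tool_rot: [0.0, 0.994, -0.111, 0.001]
contact_force: [-0.8, -1.6, 6.4]
gripper_width: 0.677
grasp_force: 44.9
```

```bash
python3 -m creep '[[-1,0,0,5,0,0,0],[-1,0,0,20,0,0,0],[-1,0,0,40,0,0,0],[-1,0,0,50,0,0,0],[-1,5,-30,40,0,0,0.1]]' && python3 -m creep '[[-1,8,-45,10,0,0,0.11],[-1,8,-50,0,0,0,0.11],[-1,8,-50,0,0,0,0.11],[-1,8,-50,0,0,0,0.092],[-1,5,-40,0,0,0,0]]' && python3 -m creep '[[-1,4,-23,0,0,0,0],[-1,0,0,0,-0.026,0.083,0],[-1,0,0,0,-0.0256,0.0837,0],[-1,0,0,0,0,0,0]]'
python3 - <<'E'
from h import *
from scipy.spatial.transform import Rotation as R
o=get_obs();q=o['tool_rot'];M=R.from_quat([q[1],q[2],q[3],q[0]]).as_matrix();print(o['eef_pos'],'\n',M)
y=np.radians(17.2);n=np.array([np.sin(.1745)*np.cos(y),np.sin(.1745)*np.sin(y),np.cos(.1745)])
print('goal z',-n,'goal x',[np.cos(y)*np.cos(.1745),np.sin(y)*np.cos(.1745),-np.sin(.1745)])
snap('wrist','w_h')
E
```

```text
t: 5.32
eef_pos: [0.5486, 0.2423, 0.1659]
tool_rot: [-0.002, 0.998, -0.057, 0.001]
contact_force: [0.7, -0.2, -4.4]
gripper_width: 0.674
grasp_force: 44.2
t: 5.95
eef_pos: [0.5863, 0.0012, 0.1733]
tool_rot: [0.0, 0.989, 0.149, 0.0]
contact_force: [0.1, 0.9, -3.3]
gripper_width: 0.672
grasp_force: 44.2
t: 6.45
eef_pos: [0.5912, -0.0181, 0.1727]
tool_rot: [0.012, 0.985, 0.149, -0.085]
contact_force: [-0.4, -0.2, -4.1]
gripper_width: 0.67
grasp_force: 44.2
[ 0.59117467 -0.01810871  0.17274164] 
 [[ 9.40776962e-01  2.96363559e-01 -1.64643097e-01]
 [ 2.92101096e-01 -9.55074712e-01 -5.00923472e-02]
 [-1.72092005e-01 -9.66703088e-04 -9.85080406e-01]]
goal z [-0.16585137 -0.05133958 -0.98481347] goal x [np.float64(0.9407709985023084), np.float64(0.2912172708351158), np.float64(-0.17361575258114187)]
```

View pics/w_h.png

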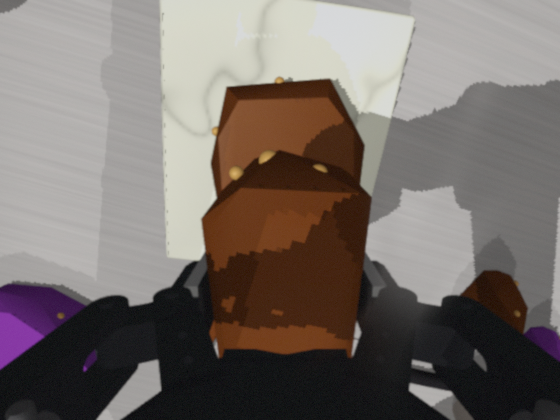

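The wedge is held straight (edges at about columns 205–370), with the base lump's top behind it at (290,130). I'll check from depth that the wedge top is level.

Run:
```python
from h import *
P,im,d=world('w_h','wrist'); p=P[190:345,215:360].reshape(-1,3); dd=d[190:345,215:360].ravel()>0
k=dd&(abs(p[:,2]-np.median(p[dd,2]))<.02)
for i in range(8):
    A=np.c_[p[:,:2]-[.591,-.018],np.ones(len(p))];x=np.linalg.lstsq(A[k],p[k,2],rcond=None)[0];k=dd&(abs(A@x-p[:,2])<.0025)
print(np.degrees(x[:2]),x[2],k.sum(),'centre exp z',.1727+(-.0084+.042)*.985)
ax=np.array([np.cos(.3),np.sin(.3)]); s=(p[k,:2]-[.591,-.018])@ax; print('x range',np.percentile(s,[.2,99.8]))
```

```text
[0.09152206 0.22982692] 0.20547412195405856 21848 centre exp z 0.205796
x range [-0.01597328  0.05171751]
```

```bash
python3 -m creep '[[-1,-1,-1,-30,0,0,0],[-1,0,0,-30,0,0,0],[-1,0,0,-17,0,0,0],[-1,0,0,-8,0,0,0],[-1,0,0,-3,0,0,0]]' && python3 -m creep '[[-1,0,0,-2,0,0,0],[-1,0,0,-1,0,0,0],[-1,0,0,0,0,0,0]]'
```

```text
t: 7.12
eef_pos: [0.5896, -0.0202, 0.0847]
tool_rot: [0.013, 0.985, 0.149, -0.086]
contact_force: [-0.0, -0.1, -3.6]
gripper_width: 0.673
grasp_force: 44.1
t: 7.5
eef_pos: [0.5895, -0.0202, 0.0816]
tool_rot: [0.013, 0.985, 0.149, -0.086]
contact_force: [-0.0, -0.5, -3.8]
gripper_width: 0.669
grasp_force: 44.1
```

```bash
python3 -m creep '[[-1,0.5,0.5,-1,0,0,0],[-1,0,0,-1,0,0,0],[-1,0,0,0,0,0,0]]';python3 -m creep '[[-1,0,0,-1,0,0,0],[-1,0,0,0,0,0,0]]'
```

```text
t: 7.88
eef_pos: [0.5897, -0.0197, 0.0792]
tool_rot: [0.013, 0.985, 0.149, -0.086]
contact_force: [0.3, -0.5, -4.1]
gripper_width: 0.666
grasp_force: 44.1
t: 8.12
eef_pos: [0.5899, -0.0197, 0.0784]
tool_rot: [0.013, 0.985, 0.149, -0.086]
contact_force: [-0.3, -0.6, -2.6]
gripper_width: 0.669
grasp_force: 44.4
```

```bash
python3 -m creep '[[-1,0,0,-0.7,0,0,0],[-1,0,0,0,0,0,0]]';python3 -m creep '[[-1,0,0,-0.5,0,0,0],[-1,0,0,0,0,0,0]]'
```

```text
t: 8.38
eef_pos: [0.5899, -0.0197, 0.0783]
tool_rot: [0.013, 0.985, 0.149, -0.086]
contact_force: [-2.8, -0.1, 5.1]
gripper_width: 0.67
grasp_force: 45.1
t: 8.62
eef_pos: [0.5899, -0.0197, 0.0783]
tool_rot: [0.013, 0.985, 0.149, -0.086]
contact_force: [-3.9, -0.3, 8.8]
gripper_width: 0.667
grasp_force: 45.7
```

```bash
python3 -m creep '[[-1,0,0,0.7,0,0,0],[0.3,0,0,0,0,0,0],[0.45,0,0,0,0,0,0],[0.6,0,0,0,0,0,0],[0.8,0,0,0,0,0,0]]' 20; python3 -m creep '[[0.8,0,0,0,0,0,0],[0.8,2,1,15,0,0,0],[0.8,5,1.5,30,0,0,0],[0.8,8,2,45,0,0,0],[0.8,0,0,50,0,0,0]]'
python3 - <<'E'
from h import *
snap('top','top1')
P,im,d=world('top1','top');snap('wrist','w_rel')
E
```

```text
t: 9.25
eef_pos: [0.5899, -0.0197, 0.0776]
tool_rot: [0.013, 0.985, 0.149, -0.086]
contact_force: [0.3, 0.0, -0.5]
gripper_width: 0.898
grasp_force: 0.0
t: 9.88
eef_pos: [0.6051, -0.0148, 0.2199]
tool_rot: [0.013, 0.985, 0.149, -0.086]
contact_force: [1.2, -0.3, 0.1]
gripper_width: 0.901
grasp_force: 0.0
```

View pics/w_rel.png

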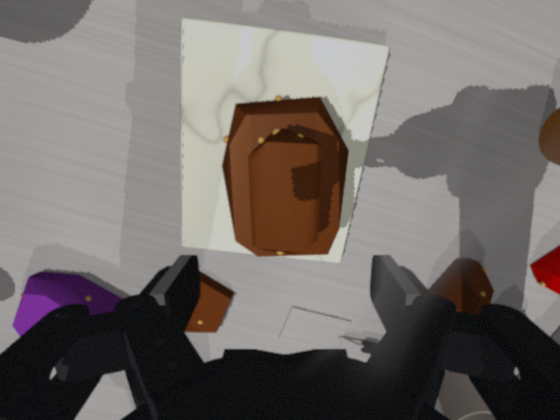

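The wedge sits on the base lump: its top face is at about (285,195), aligned with the base. Now I'll measure it.

```bash
python3 - <<'E'
from h import *
face('w_rel',285,190,75,.095,.15)
face('top0',380,216,18,.02,.12,'top')
E
python3 -m creep '[[1,-15,-30,20,0.026,-0.084,0],[1,-15,-45,0,0.0256,-0.0834,-0.05],[1,-15,-45,0,0,0,-0.1],[1,-15,-50,0,0,0,-0.11],[1,-10,-50,0,0,0,-0.11]]' && python3 -m creep '[[1,-10,-40,0,0,0,-0.1],[1,0,-10,0,0,0,0],[1,0,0,0,0,0,0]]'
python3 - <<'E'
from h import *
snap('wrist','w_pk')
E
```

```text
w_rel sil rect ((589.6910400390625, -18.83968734741211), (112.26337432861328, 58.17609405517578), 17.25588035583496) z 0.0950055039379824 0.11355410132394247
 slope 0.06442502750978517 down -42.81902140885373 n 7079 std 0.0007507754617343235
 face centroid [ 0.59697313 -0.01701926  0.11105454] rect ((592.767333984375, -17.980697631835938), (100.13607025146484, 56.97792053222656), 17.08386993408203)
top0 sil rect ((506.2841796875, -286.71044921875), (49.00701141357422, 73.59701538085938), 82.75122833251953) z 0.02002857198324204 0.07826557831007341
 slope 27.45370262552955 down 119.43863937016289 n 52 std 0.001269601508780984
 face centroid [ 0.50119957 -0.28183673  0.05196731] rect ((501.3123779296875, -283.0362854003906), (35.60356140136719, 47.88558578491211), 79.37791442871094)
t: 10.6
eef_pos: [0.534, -0.2367, 0.2386]
tool_rot: [-0.001, 0.999, -0.037, 0.001]
contact_force: [0.1, -0.1, 0.9]
gripper_width: 0.997
grasp_force: 0.0
t: 10.98
eef_pos: [0.525, -0.2849, 0.238]
tool_rot: [-0.001, 0.996, -0.085, 0.001]
contact_force: [-0.1, 1.0, -0.1]
gripper_width: 1.002
grasp_force: 0.0
```

View pics/w_pk.png

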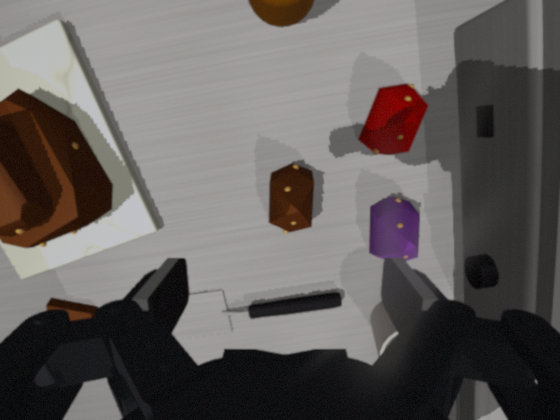

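The dark peak lump is at (291,197) and nearly aligned. The red (393,120) and purple (393,228) look-alikes are clear of the fingers.

Run:
```python
from h import *
from scipy.spatial.transform import Rotation as R
P,im,d=world('w_pk','wrist'); s=np.s_[155:240,255:325]; p=P[s].reshape(-1,3); dd=d[s].ravel()>0
for a,b in((.006,.12),(.012,.035),(.02,.12)):
    q=p[dd&(p[:,2]>a)&(p[:,2]<b)]; print(a,b,cv2.minAreaRect((q[:,:2]*1000).astype(np.float32)))
q=p[dd&(p[:,2]>.005)];print('peak',q[q[:,2].argmax()])
ps=q
o=get_obs();t=o['tool_rot'];print('yaw',np.degrees(2*np.arctan2(t[2],t[1])),o['eef_pos'])
# width vs yaw
for a in range(-24,10,2):
    r=np.radians(a); w=ps[:,:2]@[-np.sin(r),np.cos(r)]; l=ps[:,:2]@[np.cos(r),np.sin(r)]
    print(a,(np.percentile(w,[.5,99.5])*1000).round(1),np.ptp(np.percentile(w,[.5,99.5])).round(4),np.ptp(l).round(4))
```

```text
0.006 0.12 ((505.9752502441406, -286.8561706542969), (47.87803649902344, 80.52700805664062), 78.38793182373047)
0.012 0.035 ((510.8125305175781, -278.9345703125), (44.311275482177734, 78.68687438964844), 56.901451110839844)
0.02 0.12 ((505.8526916503906, -287.2367248535156), (47.91488265991211, 80.1910400390625), 79.46177673339844)
peak [ 0.51349406 -0.28698973  0.07339478]
yaw -9.612448426109188 [ 0.52538668 -0.28367666  0.23796864]
-24 [-82.3 -28.9] 0.0534 0.0808
-22 [-101.9  -49.6] 0.0523 0.081
-20 [-121.5  -70.4] 0.0511 0.0811
-18 [-141.  -91.] 0.0499 0.0811
-16 [-160.4 -111.4] 0.049 0.081
-14 [-179.6 -131.7] 0.048 0.0808
-12 [-199.  -151.7] 0.0473 0.0806
-10 [-218.6 -171.1] 0.0475 0.0803
-8 [-238.2 -189.9] 0.0483 0.08
-6 [-257.7 -208.3] 0.0493 0.0797
-4 [-276.9 -226.3] 0.0506 0.0793
-2 [-295.8 -244.1] 0.0517 0.0788
0 [-314.5 -261.5] 0.053 0.0783
2 [-332.7 -278.4] 0.0543 0.0776
4 [-350.6 -295.2] 0.0554 0.0768
6 [-368.1 -311.4] 0.0566 0.076
8 [-385.  -327.4] 0.0576 0.075
```

```bash
python3 -m creep '[[1,-19,-3,-20,0,0,-0.03],[1,0,0,-45,0,0,0],[1,0,0,-45,0,0,0],[1,0,0,-40,0,0,0],[1,0,0,-20,0,0,0]]' && python3 -m creep '[[1,0,0,-20,0,0,0],[1,0,0,-20,0,0,0],[1,0,0,-14,0,0,0],[1,0,0,-7,0,0,0],[1,0,0,0,0,0,0]]' && python3 -m creep '[[-1,0,0,0,0,0,0],[-1,0,0,0,0,0,0],[-1,0,0,0,0,0,0],[-1,0,0,0,0,0,0],[-1,0,0,0,0,0,0]]' 30 && python3 -m creep '[[-1,0,0,0,0,0,0],[-1,0,0,0,0,0,0]]'
```

```text
t: 11.65
eef_pos: [0.5056, -0.2856, 0.066]
tool_rot: [-0.002, 0.995, -0.098, -0.001]
contact_force: [0.2, -0.2, 0.4]
gripper_width: 0.997
grasp_force: 0.0
t: 12.28
eef_pos: [0.5057, -0.2882, 0.0066]
tool_rot: [-0.001, 0.995, -0.1, 0.0]
contact_force: [-0.9, -0.3, 0.2]
gripper_width: 1.0
grasp_force: 0.0
t: 12.9
eef_pos: [0.5063, -0.2885, 0.0075]
tool_rot: [-0.001, 0.995, -0.1, 0.001]
contact_force: [-0.6, -0.0, 6.0]
gripper_width: 0.555
grasp_force: 32.7
t: 13.15
eef_pos: [0.5063, -0.2885, 0.0075]
tool_rot: [-0.001, 0.995, -0.1, 0.001]
contact_force: [-0.0, -0.6, 6.2]
gripper_width: 0.559
grasp_force: 32.7
```

```bash
python3 -m creep '[[-1,0,0,5,0,0,0],[-1,0,0,20,0,0,0],[-1,0,0,45,0,0,0],[-1,0,0,55,0,0,0],[-1,10,30,45,0,0,0.1]]' && python3 -m creep '[[-1,18,50,10,0,0,0.1],[-1,18,50,0,0,0,0.1],[-1,18,50,0,0,0,0.1],[-1,18,50,0,0,0,0.1],[-1,8,35,0,0,0,0]]' && python3 -m creep '[[-1,0,6,0,0,0,0],[-1,0,0,0,0,0,0]]'
python3 - <<'E'
from h import *
from scipy.spatial.transform import Rotation as R
o=get_obs();q=o['tool_rot'];M=R.from_quat([q[1],q[2],q[3],q[0]]).as_matrix();print(o['eef_pos'],'\n',M,np.degrees(2*np.arctan2(q[2],q[1])))
snap('scene','s_h');im=cv2.imread('pics/s_h.png');cv2.imwrite('pics/s_hc.png',cv2.resize(im[110:290,180:380],None,fx=3,fy=3,interpolation=3))
E
```

```text
t: 13.78
eef_pos: [0.515, -0.2608, 0.18]
tool_rot: [0.0, 0.999, -0.051, 0.001]
contact_force: [1.2, 0.8, -1.9]
gripper_width: 0.556
grasp_force: 31.9
t: 14.4
eef_pos: [0.5962, -0.0202, 0.1881]
tool_rot: [-0.001, 0.989, 0.151, 0.001]
contact_force: [0.1, -0.3, -2.5]
gripper_width: 0.554
grasp_force: 31.9
t: 14.65
eef_pos: [0.5954, -0.0176, 0.1873]
tool_rot: [-0.001, 0.989, 0.15, 0.0]
contact_force: [0.3, -1.4, -0.8]
gripper_width: 0.555
grasp_force: 31.9
[ 0.59544445 -0.01755869  0.18730504] 
 [[ 9.55272069e-01  2.95728376e-01 -3.27610569e-05]
 [ 2.95728177e-01 -9.55271285e-01  1.27163419e-03]
 [ 3.44762616e-04 -1.22444499e-03 -9.99999191e-01]] 17.20122030876124
```

View pics/s_hc.png

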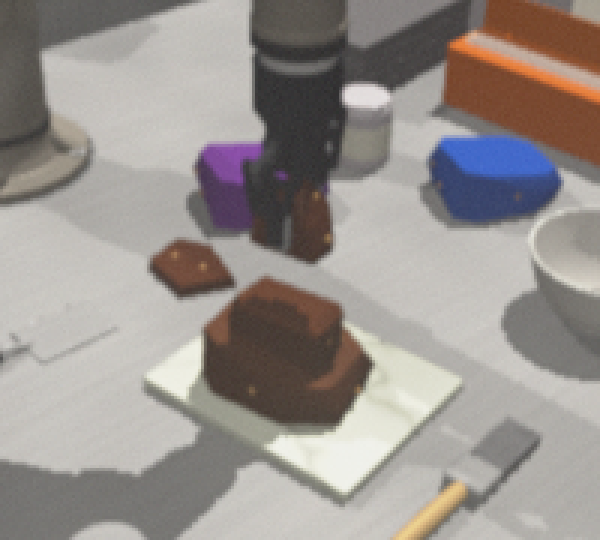

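The tower is at crop (285,340) with a level top. The peak lump hangs upright in the gripper at (300,230). Descending.

```bash
python3 -m creep '[[-1,0.5,0.5,-20,0,0,0],[-1,0,0,-25,0,0,0],[-1,0,0,-13,0,0,0],[-1,0,0,-6,0,0,0],[-1,0,0,0,0,0,0]]' && python3 -m creep '[[-1,0,0,-1.5,0,0,0],[-1,0,0,-1,0,0,0],[-1,0,0,0,0,0,0]]'
```

```text
t: 15.32
eef_pos: [0.5963, -0.0169, 0.1226]
tool_rot: [-0.001, 0.989, 0.149, 0.0]
contact_force: [1.1, 0.0, -2.7]
gripper_width: 0.555
grasp_force: 31.9
t: 15.7
eef_pos: [0.5964, -0.0167, 0.1206]
tool_rot: [-0.001, 0.989, 0.149, 0.0]
contact_force: [0.0, 0.7, -2.5]
gripper_width: 0.559
grasp_force: 31.9
```

```bash
python3 -m creep '[[-1,0,0,-1,0,0,0],[-1,0,0,0,0,0,0]]'
```

```text
t: 15.95
eef_pos: [0.5964, -0.0167, 0.1194]
tool_rot: [-0.001, 0.989, 0.149, 0.0]
contact_force: [0.5, -1.1, -1.3]
gripper_width: 0.556
grasp_force: 32.0
```

```bash
python3 -m creep '[[-1,0,0,-0.6,0,0,0],[-1,0,0,0,0,0,0]]'; python3 -m creep '[[-1,0,0,-0.5,0,0,0],[-1,0,0,0,0,0,0]]'
```

```text
t: 16.2
eef_pos: [0.5964, -0.0167, 0.1193]
tool_rot: [-0.001, 0.989, 0.149, 0.0]
contact_force: [-2.1, 0.3, 4.9]
gripper_width: 0.557
grasp_force: 32.7
t: 16.45
eef_pos: [0.5964, -0.0167, 0.1193]
tool_rot: [-0.001, 0.989, 0.149, 0.0]
contact_force: [-4.6, -1.2, 10.9]
gripper_width: 0.556
grasp_force: 33.3
```

Seated. I'll relieve the press, open in steps, and retreat straight up.

```bash
python3 -m creep '[[-1,0,0,0.9,0,0,0],[-1,0,0,0,0,0,0],[0.15,0,0,0,0,0,0],[0.25,0,0,0,0,0,0],[0.4,0,0,0,0,0,0]]' 20; python3 -m creep '[[0.7,0,0,0,0,0,0],[0.7,0,0,0,0,0,0],[0.7,0,0,10,0,0,0],[0.7,0,0,30,0,0,0],[0.7,0,0,45,0,0,0]]'; python3 -m creep '[[0.7,0,0,50,0,0,0],[0.7,-40,0,20,0,0,0],[0.7,-50,-10,0,0,0,0],[0.7,0,0,0,0,0,0],[0.7,0,0,0,0,0,0]]'
python3 - <<'E'
from h import *
snap('scene','s_f');im=cv2.imread('pics/s_f.png');cv2.imwrite('pics/s_fc.png',cv2.resize(im[110:290,180:380],None,fx=3,fy=3,interpolation=3))
snap('wrist','w_f')
P,im,d=world('w_f','wrist');q=P[(d>0)&(P[:,:,2]>.125)&(P[:,:,2]<.21)&(abs(P[:,:,0]-.596)<.06)&(abs(P[:,:,1]+.017)<.06)]
print(q.shape,cv2.minAreaRect((q[:,:2]*1000).astype(np.float32)),'peak',q[q[:,2].argmax()])
E
```

```text
t: 17.08
eef_pos: [0.5963, -0.0167, 0.1189]
tool_rot: [-0.001, 0.989, 0.149, 0.0]
contact_force: [0.5, -0.2, 0.1]
gripper_width: 0.702
grasp_force: 0.0
t: 17.7
eef_pos: [0.5955, -0.0168, 0.2046]
tool_rot: [-0.001, 0.989, 0.149, -0.001]
contact_force: [0.2, -0.2, 0.3]
gripper_width: 0.849
grasp_force: 0.0
t: 18.32
eef_pos: [0.5069, -0.0268, 0.275]
tool_rot: [-0.001, 0.989, 0.149, 0.001]
contact_force: [-0.0, -0.2, -0.1]
gripper_width: 0.85
grasp_force: 0.0
(5118, 3) ((595.6926879882812, -16.131393432617188), (79.83002471923828, 48.250083923339844), 16.79795265197754) peak [ 0.5996183  -0.01341125  0.18513518]
```

View pics/s_fc.png

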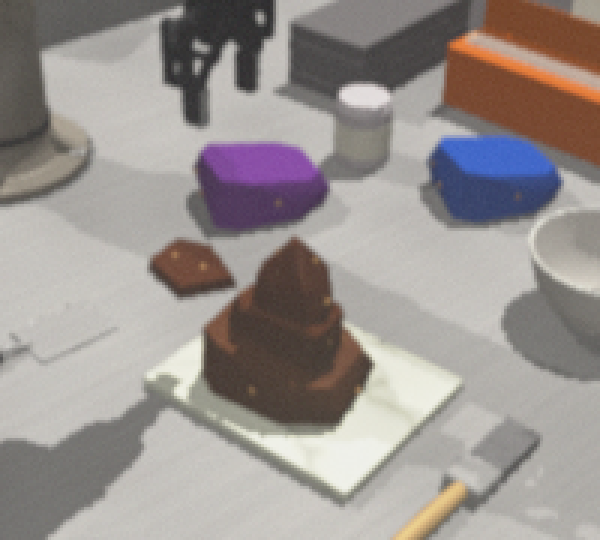

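The tower stands with its peak at crop (295,240), upright, with the tip about 185 mm up as expected, and the gripper is clear of it.

```bash
python3 -c "from station import *; print(hand_in())"
```

```text
the job is handed in; nothing more can be done
None
```

The tower is finished and handed in at about 18 s: the wedge lies on the big lump with its top level to about 0.1°, and the peaked lump stands upright on it, released, with the gripper clear.

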